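Fit an odour cartridge and a keyed drying tube to a boot dryer

TASK

Get the boot dryer ready: lower the charcoal odour cartridge into the open port until it lies flat on the bottom (don't let it drop in) and let go of it, then bring the loose drying tube over it and push its spigot into the same port, turning the tube until its orange key slips into the slot. Keep pushing until the tube's flange has squeezed the rubber sleeve more than half-way down, and finish like that, still holding the tube pressed down, so that I can slide the lock across. Leave the jar, torch, coaster and comb where they are.

Things in the scene. Friction and masses are not known exactly. Their poses are not given: they have to be found in the camera images.
- port (a point): Centre of the boot dryer's open port, at the top edge of its white collar, 70 mm above the ledge; z up, x towards the key slot. Round blind bore 47 mm in diameter, 38 mm deep below this point; collar 62 mm outside. Key slot 10.6 mm wide, out to 29 mm from the axis, open at the top, running the whole depth, its side shown by orange marks on collar and housing.
- dryer: Boot dryer that stands fast on the ledge: dark grey housing 150 (x) by 300 (y) by 58 mm tall. Origin: centre of its underside; axes parallel to those of port, which lies at (0, -75, 70) mm. Another tube, fitted for good, stands at (0, 75): 44 mm in diameter, flange 72 mm, top 203 mm above the ledge.
- seal (a joint): How far the black rubber sleeve round the open port's collar is squeezed down, in m: 0 free, 0.005 at its stop. Inside 63, outside 76 mm in diameter; free, its top stands 8 mm above the collar's edge. It pushes back with about 3 N at once, rising to 13 N at its stop: the tube's weight alone does not squeeze it.
- tube: Loose white drying tube, about 0.2 kg, standing upright. Origin: centre of its underside; z up, x towards the key. 160 mm tall, 44 mm in diameter, grey flange 72 mm in diameter from 30 to 36 mm above the origin. An orange mark on the flange, a line up the tube and a stripe on its top show the key's side. Can be gripped anywhere above the flange.
- spigot (a point): On the tube's axis at the flange's underside, 30 mm above its origin, same axes. The spigot below is 44 mm in diameter (40 mm at the foot, tapered over 6 mm) with a 36 mm bore that goes over the cartridge's tab. The key, an orange rib 8 mm wide on the +x side out to 27 mm from the axis, starts 12 mm above the foot. This point lies 8 mm above port when the flange meets the free sleeve, 3 mm at its stop.
- cartridge: Odour cartridge, 50 g: black charcoal disc with green rim, 43 mm in diameter (foot tapered to 35 mm over 4 mm), 10 mm thick, lying flat, with an upright green pull tab in the middle. Origin: centre of its underside; z up. Tab 10 mm thick along y, 16 mm wide along x, from 10 to 68 mm above the origin. On the port's bottom the origin is 38 mm below port and the tab stands 22 mm above the free sleeve.
- jar: White plastic jar with a black twist cap, 68 mm in diameter, 80 mm tall, standing; origin at the centre of its underside. To be left alone.
- torch: Black plastic torch standing on its head, head 52 mm in diameter, 158 mm tall; origin at the centre of its underside. To be left alone.
- coaster: Grey stone coaster, 96 mm in diameter, 9 mm thick, lying; origin at the centre of its underside. To be left alone.
- comb: Bamboo comb 170 mm long, in a small steel spring clip, lying flat (10 mm high, about 50 mm wide); origin at the underside of the comb's middle, x along the comb. To be left alone.
Mind the look-alikes: they are no part of the job. There is more than one size of the cartridge; the one meant has the size given above.

How it is judged:
On the way, in this order (a step that is already met when the one before it is completed fails the run):
1. the cartridge lies flat on the bottom of the port and has been let go (horizontal distance between cartridge and port below 0.005 m and z of cartridge in the frame of port below -0.035 m and angle between cartridge's own z axis and vertical below 0.12 rad and contact force between the fingers and cartridge below 0.2 N), for 0.2 s.
2. the tube's key has slipped at least 4 mm into the slot (z of tube in the frame of port below -0.016 m and horizontal distance between tube and port below 0.005 m and angle between the x axis of tube and the x axis of port, either way round below 0.14 rad), for 0.1 s.
At the end, for the whole second after the job is handed in: The gripper still presses the resting tube down: key in the slot (within 0.14 rad, 5 mm of the axis, tilt under 0.1 rad), rubber sleeve squeezed over 2.5 of its 5 mm (tube origin over 23.5 mm below port); cartridge flat on the port's bottom (origin over 35 mm below port, within 5 mm) (value of joint seal above 0.0025 m and z of tube in the frame of port below -0.0235 m and horizontal distance between each of tube, cartridge and port below 0.005 m and angle between the x axis of tube and the x axis of port, either way round below 0.14 rad and angle between tube's own z axis and vertical below 0.1 rad and contact force between the fingers and tube above 1 N and linear speed of tube below 0.02 m/s and z of cartridge in the frame of port below -0.035 m and angle between cartridge's own z axis and vertical below 0.12 rad); the arm keeps its last pose, push and grip.
It fails at once if the cartridge is dropped into the port (faster than 0.65 m/s inside it) (horizontal distance between cartridge and port below 0.03 m and z of cartridge in the frame of port below 0.02 m and linear speed of cartridge above 0.65 m/s).
It fails at once if the jar is moved by more than 25 mm (distance of jar from where it was at the start of the episode above 0.025 m).
It fails at once if the torch is moved by more than 25 mm or knocked over (distance of torch from where it was at the start of the episode above 0.025 m or angle between torch's own z axis and vertical above 0.5 rad).
It fails at once if the coaster is moved by more than 25 mm (distance of coaster from where it was at the start of the episode above 0.025 m).
It fails at once if the comb is moved by more than 25 mm (distance of comb from where it was at the start of the episode above 0.025 m).
It also fails if it takes over 64 s, if anything falls off the work surface, if the arm or the gripper's body presses on something with over 40 N, if the wrist force passes 120 N, or if a joint passes its speed limit or range.

ROBOT

A 6-joint arm with a two-finger parallel gripper is mounted at the origin on the work surface. World frame = base frame: x ahead of the robot, y to its left, z up, the work surface at z = 0. Lengths are in m, angles in rad, forces in N, time in s.
With the tool pointing down it reaches from about 0.275 to 0.825 m from the base axis. Payload 5.2 kg.
Tool frame: the origin (TCP) lies at the very end of the fingers, on their centre line; the grasp point (between the pads) lies 19 mm behind it; z points along the fingers, y is the line along which they close (so a half turn about z gives the same grasp; the last joint's range is limited). The gripper opens to 93 mm and grips with 3 to 60 N. Pads are 15 mm wide; open, the fingers measure 128 mm over their backs; the gripper's body (75 mm by 188 mm) begins 65 mm behind the grasp point.
Start: joints at [0.977, 0.259, 1.535, -0, 1.348, -0.203], TCP at [0.209, 0.509, 0.219] pointing down, gripper open.
Joint ranges: [-3.14, 3.14], [-0.91, 2.08], [0.19, 2.58], [-1.22, 4.36], [0.22, 2.71], [-3.12, 3.12]. Speed limits (rad/s): [2.57, 2.57, 3.14, 3.14, 3.14, 3.14].

INTERFACE

Orientations are given as a 3x3 rotation matrix whose columns are the frame's x, y, z axes.
In Python, from bench import arm, capture, camera_model, finish_job gives the robot as it stands.
- The arm moves only by the shell command python3 -m creep 'ROWS'. ROWS is text: rows parted by semicolons, each of 7 numbers parted by spaces: the shift along the tool's x, y, z in m, then the turn, a rotation vector about the tool's x, y, z in rad, then the closure in counts, from 0 (fully open) to 255 (shut). In form: x y z wx wy wz claw; .... A call has exactly 8 rows; each row is the pose to reach, as a shift and turn from the pose commanded when the call began, along the tool's axes at that moment; what a row does not reach only later rows make up. A row lasts 1/10 s, in which the tool goes at most 50 mm and 8.59 degrees, less where a joint would pass 70% of its speed; a pose out of reach is approached as far as the arm can. A call with a gripper value outside its range is refused whole. The fingers move at their own pace and stop on an object; the grip force is fixed at half the most. Time passes only in rows, so rows that repeat a pose let the fingers close, or fill a call up. It gives the time, the measured TCP pose, the force, the opening and the grip force at its end, in the units of the state.
- arm.sense(): the state, without advancing time (a new reading comes with each control period).
- capture(name): name is "side" or "top" or "wrist"; returns the picture (480x640x3 uint8, blue, green, red); there is no depth.
- camera_model(name): a dict with "vertical_fov" (degrees; the focal length in pixels is half the picture's height over the tangent of half this angle, whatever the lens; pixels are square), "cx", "cy" (the principal point, pixels), "eye" and "orientation" of the camera in the world; the wrist camera has in their place "hand_eye" (4x4, takes a point from camera to tool coordinates, whose origin is the TCP and whose axes are the flange's). Camera axes: x right, y down, z forward; pixel columns grow to the right and rows downward; lengths in m; the calibration is good to about 2 mm. A picture is of the moment at which its call begins: read the wrist's pose just before it. camera_model takes no time and is no camera call.
- finish_job(): hands the job in; it is judged then, once.
The state is a dict: "t": time; "joint_pos": joint angles; "joint_vel": joint speeds; "effort": joint torques, N m; "eef_pos": TCP position; "tcp_rot": TCP orientation; "contact_force": force on the tool from outside, world axes, zero at the start; "torque": the same for the moment, N m; "finger_gap": opening from 0.0 (shut) to 1.0 (fully open); "gripper_force": force on a finger pad.
Only numpy, scipy, OpenCV 4.12 (cv2) and the standard library are available. Lean on these libraries where they do the work, as an engineer would, in place of code of your own. Each camera call takes 0.05 s, during which the arm holds its last target. There are 200 camera calls.

## Working session

There is one attempt and no reset: what is moved stays moved. The work goes in short steps, Python scripts to look and compute and a shell command to move; the robot and the scene stay as the last step left them, time stands still between calls to the robot, and variables do not carry over. Pictures are saved under pics/ and viewed, at most 13 in all, crops included, and the job is handed in when it is done.

```bash
ls; mkdir -p pics; python3 - <<'E'
from bench import arm,capture,camera_model
import cv2
for n in ("side","top"):
    cv2.imwrite(f"pics/{n}0.png",capture(n)); print(n,camera_model(n))
print(camera_model("wrist")); s=arm.sense(); print(s)
E
```

```text
pics
side {'vertical_fov': 46.46633308362713, 'cx': 310.6722792334355, 'cy': 236.39059737451308, 'eye': array([-0.08090391, -0.63788448,  0.71561471]), 'orientation': array([[ 0.68975701, -0.442226  ,  0.57329873],
       [-0.72383982, -0.40250831,  0.56039537],
       [-0.01706391, -0.80151309, -0.59773372]])}
top {'vertical_fov': 52.3562944571119, 'cx': 309.7190855430926, 'cy': 243.850577276135, 'eye': array([ 0.34538423, -0.04722183,  1.08953985]), 'orientation': array([[ 0.04197566, -0.97680117,  0.20999409],
       [-0.99911811, -0.04125312,  0.00782186],
       [ 0.00102251, -0.21013723, -0.97767137]])}
{'vertical_fov': 63.793258021529816, 'cx': 319.9190240098713, 'cy': 240.14071578419112, 'hand_eye': array([[-9.65542837e-04, -9.70235520e-01, -2.42161317e-01,
         6.67634753e-02],
       [ 9.99999533e-01, -9.27468640e-04, -2.71221553e-04,
        -7.81152256e-05],
       [ 3.85517573e-05, -2.42161466e-01,  9.70235963e-01,
        -1.66215263e-01],
       [ 0.00000000e+00,  0.00000000e+00,  0.00000000e+00,
         1.00000000e+00]])}
{'t': 0.1, 'joint_pos': array([ 9.77214321e-01,  2.59267306e-01,  1.53592915e+00, -1.23587842e-05,
        1.34799839e+00, -2.02798612e-01]), 'joint_vel': array([ 0.0001518 , -0.0023004 , -0.00112742, -0.00061119, -0.000249  ,
        0.00029953]), 'effort': array([ 8.41802012e-04, -4.38205969e+01, -2.84640634e+01,  7.19422661e-02,
        3.62709782e-02, -7.79049469e-05]), 'eef_pos': array([0.20921471, 0.50814468, 0.21792021]), 'tcp_rot': array([[-9.24611845e-01,  3.80909636e-01, -8.86167716e-04],
       [ 3.80910540e-01,  9.24610934e-01, -1.33486525e-03],
       [ 3.10897322e-04, -1.57178285e-03, -9.99998716e-01]]), 'contact_force': array([-0.42146814, -0.3124851 , -0.67416486]), 'torque': array([0.01587271, 0.02573604, 0.00304798]), 'gripper_force': 0.0, 'finger_gap': 0.99883195673528}
```

View pics/top0.png

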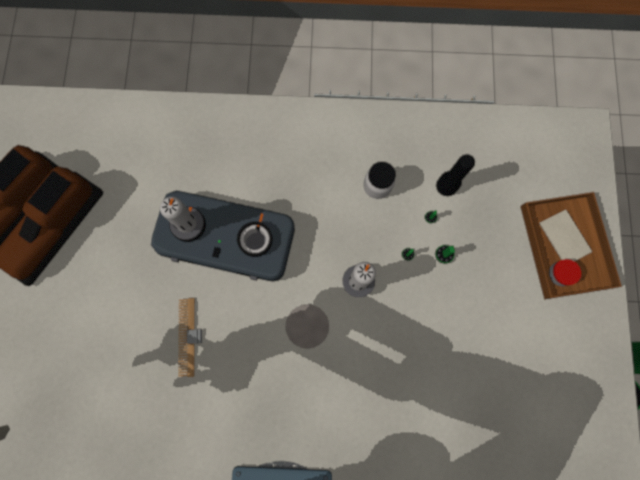

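View pics/side0.png

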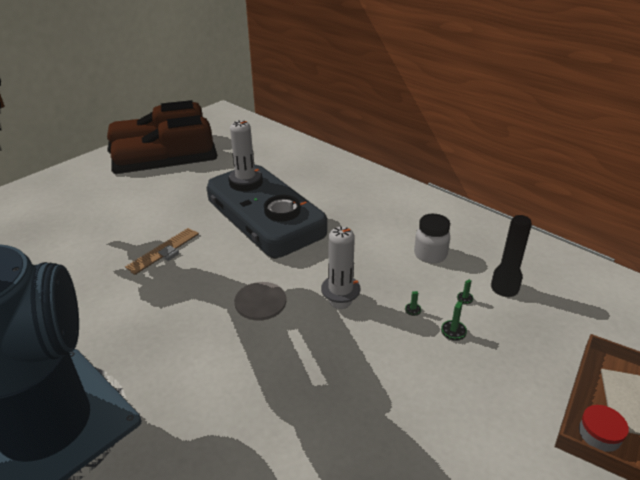

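The top view shows the port at about (254,237), the loose tube's flange at (359,278), and the fitted tube at (185,222). There are three cartridge candidates: (431,216), (408,254) and (445,254). The last one looks biggest, so I'll measure all three and check in a crop.

```bash
cat > h.py <<'E'
import numpy as np, cv2
from bench import arm,capture,camera_model
def cam(n,s=None):
    m=camera_model(n); f=240/np.tan(np.radians(m["vertical_fov"]/2))
    if "eye" in m: return f,m["cx"],m["cy"],np.array(m["eye"]),np.array(m["orientation"])
    H=np.array(m["hand_eye"]); R=s["tcp_rot"]
    return f,m["cx"],m["cy"],s["eef_pos"]+R@H[:3,3],R@H[:3,:3]
def ray(c,uv):
    f,cx,cy,e,R=c; uv=np.atleast_2d(uv).astype(float)
    return e,np.c_[(uv[:,0]-cx)/f,(uv[:,1]-cy)/f,np.ones(len(uv))]@R.T
def plane(c,uv,z):
    e,d=ray(c,uv); return e+d*((z-e[2])/d[:,2])[:,None]
def proj(c,p):
    f,cx,cy,e,R=c; q=(np.atleast_2d(p)-e)@R; return np.c_[q[:,0]/q[:,2]*f+cx,q[:,1]/q[:,2]*f+cy]
def tri(c1,u1,c2,u2):
    A=[];b=[]
    for c,u in((c1,u1),(c2,u2)):
        e,d=ray(c,u); d=d[0]/np.linalg.norm(d[0]); P=np.eye(3)-np.outer(d,d); A.append(P);b.append(P@e)
    return np.linalg.lstsq(np.vstack(A),np.hstack(b),rcond=None)[0]
def circle(P):
    s=np.linalg.lstsq(np.c_[2*P[:,:2],np.ones(len(P))],(P[:,:2]**2).sum(1),rcond=None)[0]
    return s[:2],np.sqrt(s[2]+s[:2]@s[:2])
def blobs(mask,amin=8):
    n,l,st,ce=cv2.connectedComponentsWithStats(mask.astype(np.uint8)); return [(st[i],ce[i],l==i) for i in range(1,n) if st[i][4]>=amin]
E
python3 - <<'E'
from h import *
for n in("top","side"):
    im=cv2.imread(f"pics/{n}0.png"); hsv=cv2.cvtColor(im,cv2.COLOR_BGR2HSV); c=cam(n)
    g=(hsv[...,0]>45)&(hsv[...,0]<90)&(hsv[...,1]>90)&(hsv[...,2]>25)
    for st,ce,m in blobs(g): print(n,"green",st,ce.round(1))
    o=(hsv[...,0]>3)&(hsv[...,0]<16)&(hsv[...,1]>130)&(hsv[...,2]>90)
    for st,ce,m in blobs(o,3):
        if st[4]<200: print(n,"orange",st,ce.round(1))
t=cv2.imread("pics/top0.png"); s=cv2.imread("pics/side0.png")
a=cv2.resize(t[200:300,340:480],(800,571),interpolation=cv2.INTER_CUBIC)[:300] if 0 else cv2.resize(t[200:300,225:480],(800,314),interpolation=cv2.INTER_CUBIC)
b=cv2.resize(s[190:345,260:480],(400,282),interpolation=cv2.INTER_CUBIC)
b=np.hstack([b,cv2.resize(s[265:345,390:480],(317,282),interpolation=cv2.INTER_CUBIC),np.zeros((282,83,3),np.uint8)])
cv2.imwrite("pics/crop1.png",np.vstack([a,b]))
E
```

```text
top green [429 211   7   9  44] [432.2 215.2]
top green [218 240   3   3   9] [219. 241.]
top green [442 246  13  13 117] [447.7 251.5]
top green [405 249   9   8  42] [409.2 252.5]
top green [436 255  10   8  18] [439.9 259.4]
top green [633 342   7  32 184] [636.4 356.5]
top green [636 383   4   7  12] [637.8 385.8]
top orange [591 193   3   2   4] [592.2 193.2]
top orange [594 196   2   6   6] [594.5 198.5]
top orange [170 199   3   6  14] [170.9 201.2]
top orange [526 203   4  13  18] [527.7 208.4]
top orange [596 203   2   5   5] [596.4 205. ]
top orange [189 207   3   4  11] [189.9 208.4]
top orange [598 209   1   3   3] [598. 210.]
top orange [259 213   4   9  23] [260.7 217.3]
top orange [530 217   2   6   6] [530.5 219.5]
top orange [574 261   4   3   5] [575.4 261.8]
top orange [365 265   4   6  16] [366.5 267.3]
top orange [544 269   1   3   3] [544. 270.]
top orange [545 274   3   8   8] [545.8 277.5]
top orange [618 277   1   3   3] [618. 278.]
top orange [619 281   2   5   6] [619.3 283.3]
top orange [547 283   2   4   4] [547.8 284.5]
top orange [549 288   8  10  20] [
[... 2981 characters left out ...]
178   3   1   3] [538. 178.]
side orange [544 183  27  12 130] [557.5 188.1]
side orange [464 187  35  23 145] [478.8 198.1]
side orange [526 193  37  17 123] [541.7 200.3]
side orange [300 202   6   3  11] [302.5 202.8]
side orange [518 212   5   2   7] [520.1 212.7]
side orange [597 218  35  12  65] [613.6 223.2]
side orange [343 229   7   3  15] [345.9 229.9]
side orange [353 281   5   2   9] [355.2 281.6]
side orange [585 335   8  19  30] [588.4 343.7]
side orange [627 363  10  11  83] [631.3 368. ]
side orange [637 367   3   8  16] [638.4 370.3]
side orange [591 378  16  28 178] [599.  393.4]
side orange [561 423  13  17  35] [564.3 431.2]
side orange [632 461   8   6  28] [636.9 463.5]
```

View pics/crop1.png

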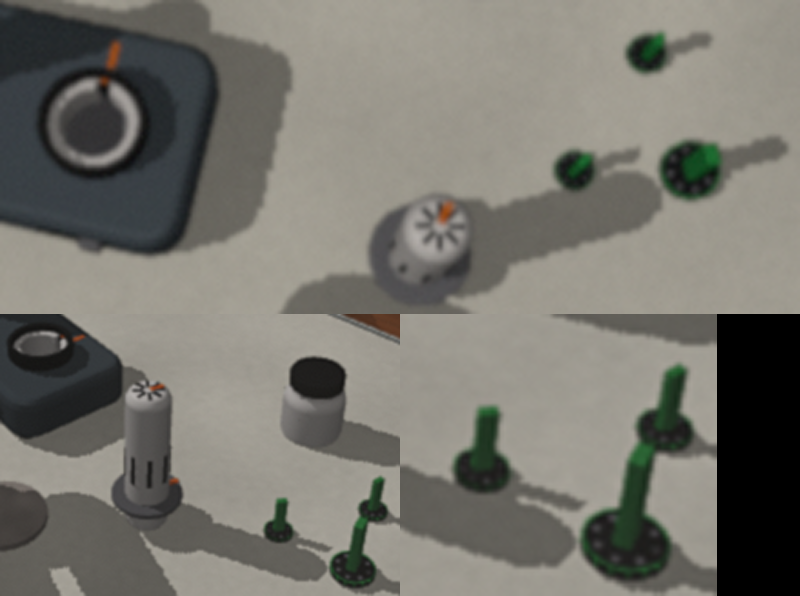

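The crop confirms it: top (445,254) has a disc about 19 px wide, roughly 42 mm. The other two, (431,216) and (408,254), are only about 28 mm. So (445,254) is the cartridge meant. Next I'll compute the positions.

```bash
python3 - <<'E'
from h import *
t=cam("top");s=cam("side")
im=cv2.imread("pics/top0.png"); hsv=cv2.cvtColor(im,cv2.COLOR_BGR2HSV)
def show(n,u,z): print(n,plane(t,u,z)[0].round(4))
show("port top",(254,237.5),.07); show("port slot mark",(260.7,217.3),.06)
show("tube stripe",(366.5,267.3),.16)
# cartridge disc: dark blob near
d=((im.max(2)<90)|((hsv[...,1]>110)&(hsv[...,0]>40)&(hsv[...,0]<90)));
sub=np.zeros_like(d); sub[238:270,430:462]=d[238:270,430:462]
for st,ce,m in blobs(sub,50):
    cc=max(cv2.findContours(m.astype(np.uint8),0,1)[0],key=cv2.contourArea)[:,0]; print(st,ce,"cart",circle(plane(t,cc,.008)))
print("cart tab top tri",tri(t,(449.5,248),s,(458.5,303)))
print("cart side base", plane(s,(454,330.5),.01))
print("tubetop tri",tri(t,(364,270.5),s,(341.5,231.5)))
print("port tri",tri(t,(254,238),s,(283,207)))
for n,u,z in(("jar",(381,173),.08),("torchtop",(467,161),.158),("torch",(448,184),.0),("coaster",(307,327),.009),("comb1",(187,300),.01),("comb2",(187,375),.01),("fit",(171,207),.203),("sc1",(430,217),.005),("sc2",(408,255),.005)): show(n,u,z)
E
```

```text
port top [0.5732 0.0807 0.07  ]
port slot mark [0.6212 0.0704 0.06  ]
tube stripe [ 0.5035 -0.1511  0.16  ]
[436 245  19  18 279] [444.91397849 253.78853047] cart (array([ 0.56779957, -0.34435125]), np.float64(0.020453306219238115))
cart tab top tri [ 0.56952726 -0.3391335   0.06833629]
cart side base [[ 0.56598605 -0.34390282  0.01      ]]
tubetop tri [ 0.4967728  -0.14618221  0.16027843]
port tri [0.57247388 0.08023671 0.07061834]
jar [ 0.7269 -0.188   0.08  ]
torchtop [ 0.7305 -0.351   0.158 ]
torch [ 0.7365 -0.3565  0.    ]
coaster [ 0.3917 -0.0404  0.009 ]
comb1 [0.4392 0.2266 0.01  ]
comb2 [0.2797 0.2115 0.01  ]
fit [0.5958 0.2244 0.203 ]
sc1 [ 0.6531 -0.3123  0.005 ]
sc2 [ 0.5619 -0.2617  0.005 ]
```

```bash
cat >> h.py <<'E'
from scipy.spatial.transform import Rotation as Ro
def go(p,A):
    s=arm.sense(); R=s["tcp_rot"]; a=np.radians(A); c,n=np.cos(a),np.sin(a)
    T=np.array([[c,n,0],[n,-c,0],[0,0,-1.]])
    print("t",round(s["t"],2),"at",s["eef_pos"].round(4),"yaw",np.degrees(np.arctan2(R[1,0],R[0,0])).round(2))
    print("shift",(R.T@(np.array(p)-s["eef_pos"])).round(4),"turn",Ro.from_matrix(R.T@T).as_rotvec().round(4))
E
python3 -c "
from h import *
go((.573,.08,.27),180)"
```

```text
t 0.1 at [0.2092 0.5081 0.2179] yaw 157.61
shift [-0.4994 -0.2574 -0.0518] turn [-0.0015 -0.0006 -0.3908]
```

```bash
python3 -m creep '-0.04 -0.02 -0.02 0 0 -0.05 0; -0.08 -0.04 -0.04 0 0 -0.1 0; -0.12 -0.06 -0.052 0 0 -0.15 0; -0.16 -0.08 -0.052 0 0 -0.2 0; -0.2 -0.1 -0.052 0 0 -0.25 0; -0.24 -0.125 -0.052 0 0 -0.3 0; -0.28 -0.145 -0.052 0 0 -0.35 0; -0.32 -0.165 -0.052 0 0 -0.39 0'; python3 -c "
from h import *
go((.573,.08,.27),180)"
```

```text
t: 0.9
eef_pos: [0.4432, 0.2324, 0.2704]
tcp_rot: [[-1.0, -0.001, -0.0], [-0.001, 1.0, 0.0], [0.0, 0.0, -1.0]]
contact_force: [0.3, 0.0, 0.3]
finger_gap: 0.999
gripper_force: 0.0
t 0.9 at [0.4432 0.2324 0.2704] yaw -179.95
shift [-0.1297 -0.1525  0.0004] turn [ 0.     -0.0004  0.001 ]
```

Tracking is good. Next I'll hover over the port and take a wrist picture.

```bash
python3 -m creep '-0.03 -0.035 0 0 0 0 0; -0.06 -0.07 0 0 0 0 0; -0.09 -0.105 0 0 0 0 0; -0.11 -0.13 0 0 0 0 0; -0.13 -0.152 0 0 0 0 0; -0.13 -0.152 0 0 0 0 0; -0.13 -0.152 0 0 0 0 0; -0.13 -0.152 0 0 0 0 0' | head -2; python3 -c "
from h import *
import pickle
s=arm.sense(); im=capture('wrist'); cv2.imwrite('pics/wport.png',im); pickle.dump(s,open('sport.pkl','wb'))
go((.497,-.146,.27),180); go((.567,-.343,.25),180)"
```

```text
t: 1.7
eef_pos: [0.5716, 0.0828, 0.2704]
t 1.75 at [0.5716 0.083  0.2706] yaw -179.98
shift [ 0.0747 -0.229   0.0006] turn [ 0.0004 -0.0006  0.0003]
t 1.75 at [0.5716 0.083  0.2706] yaw -179.98
shift [ 0.0047 -0.426   0.0205] turn [ 0.0004 -0.0006  0.0003]
```

View pics/wport.png

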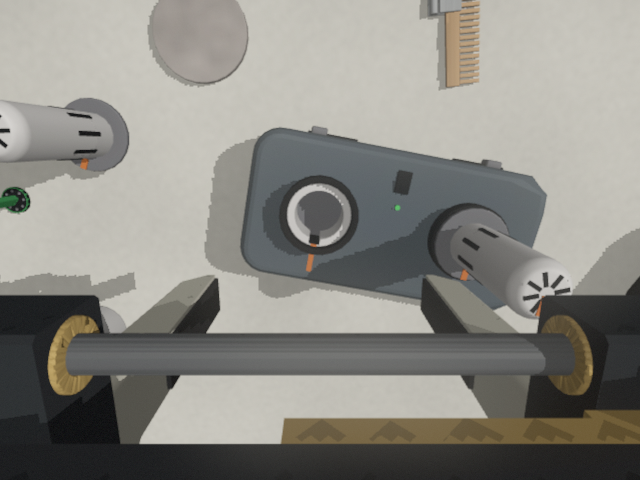

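The wrist view shows the port's bore at (320,215), and its orange slot mark runs down to (309,262). I'll measure both.

```bash
python3 - <<'E'
from h import *
import pickle
s=pickle.load(open('sport.pkl','rb')); im=cv2.imread('pics/wport.png'); c=cam("wrist",s)
g=im.max(2); sub=g[165:265,270:370]
for th in(110,130,150,170):
    for st,ce,m in blobs(sub>th,300):
        if st[0]==0 or st[1]==0: continue
        cs,h=cv2.findContours(m.astype(np.uint8),cv2.RETR_CCOMP,cv2.CHAIN_APPROX_NONE)
        for k,hh in zip(cs,h[0]):
            if cv2.contourArea(k)<300: continue
            hull=cv2.convexHull(k)[:,0]+[270,165]
            print(th,"outer" if hh[3]<0 else "inner",[ (x[0].round(4),x[1].round(4)) for x in (circle(plane(c,hull,.07)),circle(plane(c,hull,.078)))])
hsv=cv2.cvtColor(im,cv2.COLOR_BGR2HSV); o=(hsv[...,0]>3)&(hsv[...,0]<18)&(hsv[...,1]>130)&(hsv[...,2]>90)
for st,ce,m in blobs(o,8):
    if st[1]<330: print(st,ce.round(1)); 
    if 300<ce[0]<320 and st[1]<300:
        uv=np.argwhere(m)[:,::-1]
        for z in(.058,.07):
            P=plane(c,uv,z)[:,:2]; mu=P.mean(0); v=np.linalg.svd(P-mu)[2][0]; v*=np.sign(v[0]); print(z,mu,np.degrees(np.arctan2(v[1],v[0])))
E
python3 -m creep '0.005 -0.045 0 0 0 0 0; 0.005 -0.09 0 0 0 0 0; 0.005 -0.135 0 0 0 0 0; 0.005 -0.18 0 0 0 0 0; 0.005 -0.225 0 0 0 0 0; 0.005 -0.27 0 0 0 0 0; 0.005 -0.315 0 0 0 0 0; 0.005 -0.355 0.01 0 0 0 0' | head -2
```

```text
110 outer [(array([0.5713, 0.0812]), np.float64(0.0308)), (array([0.5699, 0.0812]), np.float64(0.0302))]
110 inner [(array([0.5734, 0.0805]), np.float64(0.0254)), (array([0.5719, 0.0805]), np.float64(0.0248))]
130 outer [(array([0.5714, 0.0811]), np.float64(0.0305)), (array([0.5699, 0.0812]), np.float64(0.0298))]
130 inner [(array([0.5732, 0.0813]), np.float64(0.0252)), (array([0.5717, 0.0813]), np.float64(0.0246))]
150 outer [(array([0.5718, 0.0796]), np.float64(0.0292)), (array([0.5703, 0.0797]), np.float64(0.0286))]
170 outer [(array([0.5711, 0.0786]), np.float64(0.0282)), (array([0.5697, 0.0786]), np.float64(0.0276))]
[ 81 159   7  10  59] [ 83.9 163.4]
[311 244   5   3  14] [313.1 244.9]
0.058 [0.6041542  0.07588193] 82.37640687331404
0.07 [0.6010119  0.07609393] 82.3764068733134
[307 254   6  17  69] [309.4 262.1]
0.058 [0.62238468 0.07198975] -10.177874989141227
0.07 [0.61866471 0.07232509] -10.177874989141237
[460 270   8  10  54] [463.8 274.8]
[536 302   6  14  34] [538.6 309.6]
t: 2.55
eef_pos: [0.5676, -0.2742, 0.2625]
```

```bash
python3 - <<'E'
from h import *
import pickle
go((.567,-.343,.2),180)
s=arm.sense(); im=capture('wrist'); cv2.imwrite('pics/wcart.png',im); pickle.dump(s,open('scart.pkl','wb'))
c=cam("wrist",s); print(proj(c,[[.567,-.343,0],[.569,-.341,.068],[.653,-.312,0],[.562,-.262,0]]).round())
E
```

```text
t 2.55 at [ 0.5676 -0.2742  0.2625] yaw -179.98
shift [ 0.0008 -0.0687  0.0626] turn [-0.0021  0.0029  0.0004]
[[259. 204.]
 [250. 217.]
 [288. 277.]
 [331. 200.]]
```

View pics/wcart.png

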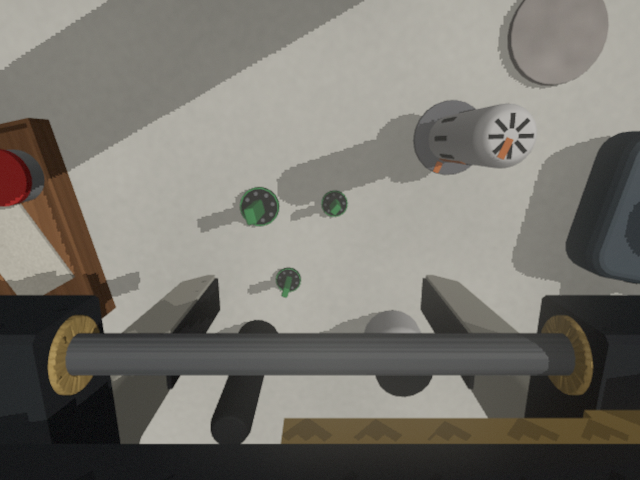

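The wrist view shows the big cartridge at (259,207) with its tab top near (253,213). The small ones are at (335,203) and (288,279). The loose tube's flange is at (450,137), its mark at (437,168), and its top at (510,135) with the stripe at (506,148). I'll measure the tab's direction and the tube's yaw from this picture.

```bash
python3 - <<'E'
from h import *
import pickle
s=pickle.load(open('scart.pkl','rb')); im=cv2.imread('pics/wcart.png'); c=cam("wrist",s)
hsv=cv2.cvtColor(im,cv2.COLOR_BGR2HSV)
g=(hsv[...,0]>40)&(hsv[...,0]<90)&(hsv[...,1]>90)
d=np.zeros_like(g); d[180:235,230:290]=((im.max(2)<70)|g)[180:235,230:290]
for st,ce,m in blobs(d,200):
    k=max(cv2.findContours(m.astype(np.uint8),0,1)[0],key=cv2.contourArea); h=cv2.convexHull(k)[:,0]
    print("disc",st,circle(plane(c,h,.008)))
v=hsv[...,2]; print("V in tab", [int(x) for x in np.percentile(v[g&(np.indices(g.shape)[0]>195)&(np.indices(g.shape)[0]<228)&(np.indices(g.shape)[1]>238)&(np.indices(g.shape)[1]<272)],[10,30,50,70,90])])
for th in(80,95,110):
  d=np.zeros_like(g); d[195:228,238:272]=(g&(v>th))[195:228,238:272]
  for st,ce,m in blobs(d,40):
    P=plane(c,np.argwhere(m)[:,::-1],.068)[:,:2]
    r=cv2.minAreaRect((P*1000).astype(np.float32)); w,sv,vt=np.linalg.svd(P-P.mean(0),full_matrices=False); print(th,st,r,P.mean(0),np.degrees(np.arctan2(vt[0,1],vt[0,0])),sv/np.sqrt(len(P))*3.46)
o=(hsv[...,0]>3)&(hsv[...,0]<18)&(hsv[...,1]>130)&(hsv[...,2]>90)
for st,ce,m in blobs(o,8):
    if 400<ce[0]<540 and ce[1]<200:
        P=plane(c,np.argwhere(m)[:,::-1],.16)[:,:2]; vt=np.linalg.svd(P-P.mean(0))[2][0]; print(st,ce,P.mean(0),np.degrees(np.arctan2(vt[1],vt[0])), "at.035",plane(c,ce,.034))
d=np.zeros_like(g); L=cv2.cvtColor(im,cv2.COLOR_BGR2GRAY)
cv2.imwrite("pics/c2.png",np.hstack([cv2.resize(im[180:235,230:290],(400,367),interpolation=2),cv2.resize(im[90:190,400:545],(400,276),interpolation=2)[:276] if 0 else cv2.resize(im[90:190,400:545],(400,367),interpolation=2)]))
E
```

```text
disc [241 188  37  36 675] (array([ 0.56843458, -0.34187115]), np.float64(0.02073801674236377))
V in tab [104, 119, 128, 130, 132]
80 [244 207  15  17 158] ((567.3966064453125, -339.4294128417969), (15.283865928649902, 11.879899978637695), 15.66489028930664) [ 0.56733218 -0.34044277] 10.795326395301396 [0.01452178 0.01010954]
95 [244 207  15  17 158] ((567.3966064453125, -339.4294128417969), (15.283865928649902, 11.879899978637695), 15.66489028930664) [ 0.56733218 -0.34044277] 10.795326395301396 [0.01452178 0.01010954]
110 [245 208  12  16 141] ((567.8505859375, -340.8144836425781), (14.795703887939453, 8.850947380065918), 11.556086540222168) [ 0.56768889 -0.34073609] 12.233353427910966 [0.01435585 0.00880407]
[498 138  15  21 137] [504.94890511 147.86861314] [ 0.5037885  -0.14929392] -21.956353422002657 at.035 [[ 0.50540407 -0.09075499  0.034     ]]
[434 162   8  11  49] [437.26530612 166.81632653] [ 0.51637657 -0.19412913] -22.029456401351855 at.035 [[ 0.5239132  -0.15663662  0.034     ]]
```

View pics/c2.png

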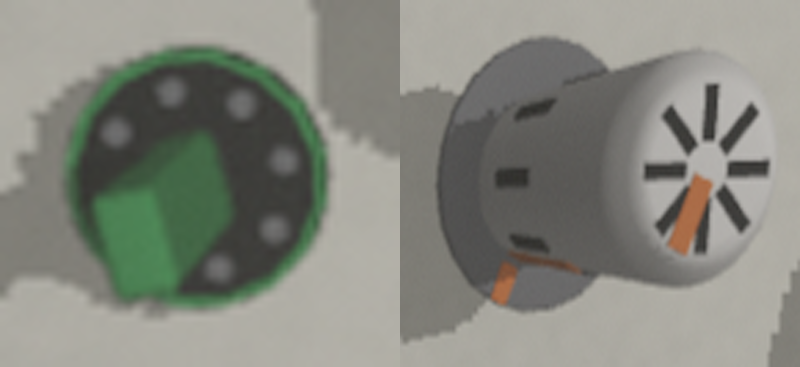

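The tab's long axis is at about +11.5°, and the tube's key is at about -22°. I'll pre-close to roughly 50 mm and go over the cartridge.

```bash
python3 -c "
from h import *
go((.568,-.3415,.13),191.5)"

```

```text
t 2.6 at [ 0.5662 -0.28    0.259 ] yaw 179.8
shift [-0.0022 -0.061   0.1292] turn [-0.0037 -0.0014 -0.2042]
```

```bash
python3 -m creep '0 -0.03 0.03 0 0 -0.05 118; -0.002 -0.06 0.06 0 0 -0.1 118; -0.002 -0.06 0.09 0 0 -0.15 118; -0.002 -0.06 0.12 0 0 -0.2 118; -0.002 -0.06 0.13 0 0 -0.2 118; -0.002 -0.06 0.13 0 0 -0.2 118; -0.002 -0.06 0.13 0 0 -0.2 118; -0.002 -0.06 0.13 0 0 -0.2 118'|head -2;  python3 -c "
from h import *
go((.568,-.3415,.045),191.5)
s=arm.sense(); im=capture('wrist'); c=cam('wrist',s); hsv=cv2.cvtColor(im,cv2.COLOR_BGR2HSV)
g=(hsv[...,0]>40)&(hsv[...,0]<90)&(hsv[...,1]>90)&(hsv[...,2]>95)
q=proj(c,[.568,-.3415,.068])[0]; print(q)
for st,ce,m in blobs(g,60): print(st,ce,plane(c,ce,.068))
cv2.imwrite('pics/w3.png',im)
"
```

```text
t: 3.4
eef_pos: [0.5703, -0.3333, 0.133]
t 3.4 at [ 0.5703 -0.3333  0.133 ] yaw -168.58
shift [ 0.0041 -0.0074  0.088 ] turn [-0.0029  0.0024 -0.0013]
[308.1770152  248.10479619]
[285 201  53  36 108] [314.4537037  211.71296296] [[ 0.54477135 -0.34211194  0.068     ]]
[302 236  17  24 311] [308.66881029 247.60128617] [[ 0.56762127 -0.34126211  0.068     ]]
[421 252  14  14  97] [427.73195876 258.5257732 ] [[ 0.5598494  -0.26695834  0.068     ]]
```

```bash
python3 -m creep '0.004 -0.0075 0.02 0 0 0 118; 0.004 -0.0075 0.04 0 0 0 118; 0.004 -0.0075 0.06 0 0 0 118; 0.004 -0.0075 0.075 0 0 0 118; 0.004 -0.0075 0.088 0 0 0 118; 0.004 -0.0075 0.088 0 0 0 118; 0.004 -0.0075 0.088 0 0 0 118; 0.004 -0.0075 0.088 0 0 0 118'|head -2;  python3 -c "
from h import *
go((.568,-.3413,.045),191.5)"
```

```text
t: 4.25
eef_pos: [0.5673, -0.3417, 0.0438]
t 4.25 at [ 0.5673 -0.3417  0.0438] yaw -168.58
shift [-0.0007  0.0002 -0.0012] turn [-0.0016  0.0012 -0.0014]
```

```bash
python3 -m creep '0 0 -0.001 0 0 0 255; 0 0 -0.001 0 0 0 255; 0 0 -0.001 0 0 0 255; 0 0 -0.001 0 0 0 255; 0 0 -0.001 0 0 0 255; 0 0 -0.001 0 0 0 255; 0 0 -0.001 0 0 0 255; 0 0 -0.001 0 0 0 255'; python3 -m creep '0 0 -0.02 0 0 0 255; 0 0 -0.05 0 0 0 255; 0 0 -0.08 0 0 0 255; 0 0 -0.11 0 0 0 255; 0 0 -0.14 0 0 0 255; 0 0 -0.16 0 0 0 255; 0 0 -0.16 0 0 0 255; 0 0 -0.16 0 0 0 255';python3 -c "
from h import *
go((.572,.081,.2),191.5)"
```

```text
t: 5.05
eef_pos: [0.5665, -0.3411, 0.0435]
tcp_rot: [[-0.98, -0.198, -0.0], [-0.198, 0.98, 0.0], [0.0, 0.0, -1.0]]
contact_force: [-0.0, -0.2, -0.2]
finger_gap: 0.105
gripper_force: 30.0
t: 5.85
eef_pos: [0.5665, -0.341, 0.2032]
tcp_rot: [[-0.98, -0.198, -0.0], [-0.198, 0.98, 0.0], [0.0, 0.0, -1.0]]
contact_force: [-0.4, -1.2, -1.1]
finger_gap: 0.106
gripper_force: 30.0
t 5.85 at [ 0.5665 -0.341   0.2032] yaw -168.59
shift [-0.0889  0.4126  0.0032] turn [ 0.0001 -0.     -0.0015]
```

```bash
python3 -m creep '-0.009 0.04 -0.015 0 0 0 255; -0.018 0.084 -0.02 0 0 0 255; -0.027 0.128 -0.02 0 0 0 255; -0.037 0.172 -0.02 0 0 0 255; -0.046 0.216 -0.02 0 0 0 255; -0.055 0.26 -0.02 0 0 0 255; -0.064 0.304 -0.02 0 0 0 255; -0.074 0.345 -0.02 0 0 0 255'|tail -2;python3 -m creep '-0.008 0.035 0 0 0 0 255; -0.014 0.06 0 0 0 0 255; -0.015 0.067 0 0 0 0 255; -0.015 0.067 0 0 0 0 255; -0.015 0.067 0 0 0 0 255; -0.015 0.067 0 0 0 0 255; -0.015 0.067 0 0 0 0 255; -0.015 0.067 0 0 0 0 255'|tail -2; python3 - <<'E'
from h import *
import pickle
go((.571,.081,.2),191.5)
s=arm.sense(); im=capture('wrist'); t=capture('top'); sd=capture('side'); pickle.dump(s,open('s4.pkl','wb'))
for n,i in(('w4',im),('t4',t),('sd4',sd)): cv2.imwrite(f'pics/{n}.png',i)
cv2.imwrite('pics/c4.png',np.hstack([cv2.resize(im[120:330,200:440],(500,438)),cv2.resize(sd[80:270,220:350],(300,438))]))
E
```

```text
finger_gap: 0.103
gripper_force: 30.0
finger_gap: 0.102
gripper_force: 30.0
t 7.45 at [0.5725 0.0794 0.2237] yaw -168.67
shift [0.0011 0.0019 0.0237] turn [-0.0001  0.0001 -0.0029]
```

View pics/c4.png

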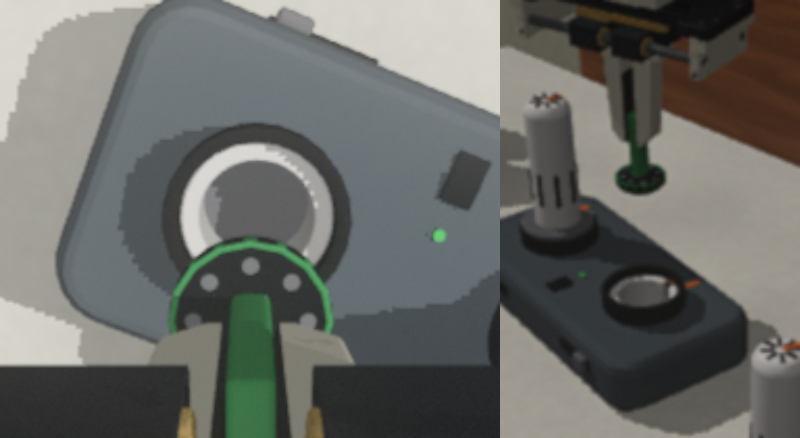

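The cartridge hangs level in the grip and the port is visible below it. I'll measure both in this frame.

```bash
python3 - <<'E'
from h import *
import pickle
s=pickle.load(open('s4.pkl','rb')); im=cv2.imread('pics/w4.png'); c=cam("wrist",s); z=s["eef_pos"][2]-.0435
hsv=cv2.cvtColor(im,cv2.COLOR_BGR2HSV)
g=(hsv[...,0]>40)&(hsv[...,0]<90)&(hsv[...,1]>90)
m=np.zeros_like(g); m[225:275,280:365]=g[225:275,280:365]
uv=np.argwhere(m)[:,::-1]
# topmost green pixel per column = rim's outer top edge
e=np.array([(u,uv[uv[:,0]==u,1].min()) for u in np.unique(uv[:,0])]); e=e[(e[:,0]>286)&(e[:,0]<356)]
for zz in (z+.01,z+.006): print("disc",circle(plane(c,e,zz)))
G=im.max(2)
pts=[]
for th in(110,140):
  w=np.zeros_like(g); w[180:240,280:370]=G[180:240,280:370]>th
  st,ce,b=max(blobs(w,100),key=lambda b:b[0][4]); uv=np.argwhere(b)[:,::-1]
  e=np.array([(u,uv[uv[:,0]==u,1].min()) for u in np.unique(uv[:,0])]); e=e[(e[:,1]<225)]
  print(th,st,"collar outer@.07",circle(plane(c,e,.07)),"@.078",circle(plane(c,e,.078)))
E
```

```text
disc (array([0.5735172 , 0.07943326]), np.float64(0.020842642254835175))
disc (array([0.57485065, 0.07970115]), np.float64(0.021260100142703006))
110 [ 286  188   74   52 1591] collar outer@.07 (array([0.57240525, 0.08146496]), np.float64(0.031532889782761926)) @.078 (array([0.57076807, 0.08107967]), np.float64(0.0307442897252295))
140 [ 287  189   72   51 1249] collar outer@.07 (array([0.57222143, 0.08131761]), np.float64(0.03095628372138529)) @.078 (array([0.57058885, 0.080936  ]), np.float64(0.030182103895449175))
```

```bash
python3 -c "
from h import *
go((.5708,.0813,.1285),191.5)"
python3 -m creep '0.0013 0.0022 0.02 0 0 0 255; 0.0013 0.0022 0.045 0 0 0 255; 0.0013 0.0022 0.07 0 0 0 255; 0.0013 0.0022 0.09 0 0 0 255; 0.0013 0.0022 0.095 0 0 0 255; 0.0013 0.0022 0.095 0 0 0 255; 0.0013 0.0022 0.095 0 0 0 255; 0.0013 0.0022 0.095 0 0 0 255'; python3 -c "
from h import *
go((.5708,.0813,.0755),191.5)"
```

```text
t 7.6 at [0.5724 0.0799 0.2237] yaw -168.63
shift [0.0013 0.0017 0.0952] turn [-0.      0.0001 -0.0022]
t: 8.4
eef_pos: [0.5716, 0.0822, 0.1301]
tcp_rot: [[-0.98, -0.198, 0.003], [-0.198, 0.98, -0.0], [-0.002, -0.001, -1.0]]
contact_force: [-0.7, -0.6, -0.1]
finger_gap: 0.104
gripper_force: 30.0
t 8.4 at [0.5716 0.0822 0.1301] yaw -168.58
shift [ 0.0011 -0.0006  0.0546] turn [-0.0006  0.0025 -0.0015]
```

```bash
python3 -m creep '0.001 -0.0006 0.006 0 0 0 255; 0.001 -0.0006 0.012 0 0 0 255; 0.001 -0.0006 0.018 0 0 0 255; 0.001 -0.0006 0.024 0 0 0 255; 0.001 -0.0006 0.028 0 0 0 255; 0.001 -0.0006 0.028 0 0 0 255; 0.001 -0.0006 0.028 0 0 0 255; 0.001 -0.0006 0.028 0 0 0 255'|grep -v rot; python3 -m creep '0 0 0.006 0 0 0 255; 0 0 0.012 0 0 0 255; 0 0 0.017 0 0 0 255; 0 0 0.021 0 0 0 255; 0 0 0.024 0 0 0 255; 0 0 0.024 0 0 0 255; 0 0 0.024 0 0 0 255; 0 0 0.024 0 0 0 255'|grep -v rot;  python3 -c "
from h import *
go((.5708,.0813,.0755),191.5)"
```

```text
t: 9.2
eef_pos: [0.57, 0.0814, 0.1009]
contact_force: [0.7, 0.6, -1.0]
finger_gap: 0.103
gripper_force: 30.0
t: 10.0
eef_pos: [0.57, 0.0814, 0.0769]
contact_force: [0.9, 0.3, -1.5]
finger_gap: 0.106
gripper_force: 30.0
t 10.0 at [0.57   0.0814 0.0769] yaw -168.58
shift [-0.0008 -0.0003  0.0014] turn [-0.0001  0.0004 -0.0015]
```

```bash
python3 -m creep '0 0 0.001 0 0 0 255; 0 0 0.0015 0 0 0 255; 0 0 0.002 0 0 0 255; 0 0 0.0025 0 0 0 255; 0 0 0.003 0 0 0 255; 0 0 0.003 0 0 0 255; 0 0 0.003 0 0 0 255; 0 0 0.003 0 0 0 255'|grep -v rot
```

```text
t: 10.8
eef_pos: [0.57, 0.0814, 0.0754]
contact_force: [-3.2, -0.6, 11.5]
finger_gap: 0.103
gripper_force: 30.0
```

Contact at z≈0.0755, which matches the bottom of the port. I'll open a little and retreat.

```bash
python3 -m creep '0 0 0 0 0 0 200; 0 0 0 0 0 0 200; 0 0 0 0 0 0 200; 0 0 0 0 0 0 200; 0 0 0 0 0 0 200; 0 0 0 0 0 0 200; 0 0 0 0 0 0 200; 0 0 0 0 0 0 200'|grep -v rot; python3 -m creep '0 0 -0.01 0 0 0 200; 0 0 -0.03 0 0 0 200; 0 0 -0.06 0 0 0 180; 0 0 -0.09 0 0 0 120; 0 0 -0.13 0 0 0 60; 0 0 -0.16 0 0 0 0; 0 0 -0.18 0 0 0 0; 0 0 -0.18 0 0 0 0'|grep -v rot; python3 - <<'E'
from h import *
import pickle
s=arm.sense(); im=capture('wrist'); pickle.dump(s,open('s5.pkl','wb')); cv2.imwrite('pics/w5.png',im)
c=cam("wrist",s); q=proj(c,[.5722,.0813,.09])[0].astype(int); print(q)
sd=capture('side'); cv2.imwrite('pics/sd5.png',sd)
a=im[max(0,q[1]-70):q[1]+70,q[0]-90:q[0]+90]
cv2.imwrite('pics/c5.png',np.hstack([cv2.resize(a,(500,390)),cv2.resize(sd[150:270,220:310],(292,390))]))
go((.497,-.146,.27),180)
E
```

```text
t: 11.6
eef_pos: [0.5698, 0.0814, 0.0736]
contact_force: [0.0, 0.1, 0.9]
finger_gap: 0.22
gripper_force: 0.0
t: 12.4
eef_pos: [0.5715, 0.0814, 0.258]
contact_force: [1.1, 0.0, -0.6]
finger_gap: 0.672
gripper_force: 0.0
[320 221]
t 12.5 at [0.5696 0.0814 0.2537] yaw -168.58
shift [ 0.1162 -0.2086 -0.0163] turn [-1.000e-04  6.000e-04  1.992e-01]
```

View pics/c5.png

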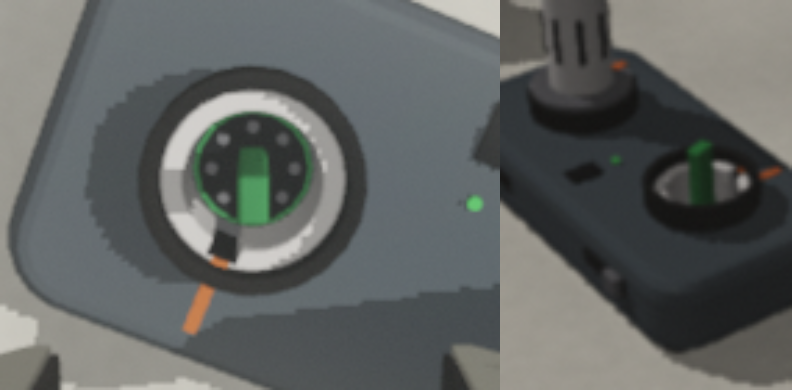

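The cartridge lies flat on the bottom of the port with its tab upright and free. Now the tube: I'll hover over it and measure.

```bash
python3 -m creep '0.022 -0.04 -0.01 0 0 0.05 0; 0.045 -0.08 -0.016 0 0 0.1 0; 0.067 -0.12 -0.016 0 0 0.15 0; 0.09 -0.16 -0.016 0 0 0.2 0; 0.11 -0.195 -0.016 0 0 0.2 0; 0.116 -0.209 -0.016 0 0 0.2 0; 0.116 -0.209 -0.016 0 0 0.2 0; 0.116 -0.209 -0.016 0 0 0.2 0'|grep -v rot; python3 - <<'E'
from h import *
import pickle
s=arm.sense(); im=capture('wrist'); pickle.dump(s,open('s6.pkl','wb')); cv2.imwrite('pics/w6.png',im)
c=cam("wrist",s); print(proj(c,[[.497,-.146,.16],[.497,-.146,.036]]))
go((.497,-.146,.27),180)
hsv=cv2.cvtColor(im,cv2.COLOR_BGR2HSV)
o=(hsv[...,0]>3)&(hsv[...,0]<18)&(hsv[...,1]>130)&(hsv[...,2]>90)
for st,ce,m in blobs(o,15):
    if ce[1]<300:
        uv=np.argwhere(m)[:,::-1]
        for z in(.16,.036):
            P=plane(c,uv,z)[:,:2]; vt=np.linalg.svd(P-P.mean(0))[2][0]; print(st,z,P.mean(0).round(4),np.degrees(np.arctan2(vt[1]*np.sign(vt[0]),abs(vt[0]))).round(1))
# port slot from s5
s=pickle.load(open('s5.pkl','rb')); im5=cv2.imread('pics/w5.png'); c5=cam("wrist",s); h5=cv2.cvtColor(im5,cv2.COLOR_BGR2HSV)
o=(h5[...,0]>3)&(h5[...,0]<18)&(h5[...,1]>130)&(h5[...,2]>90)
for st,ce,m in blobs(o,15):
    if ce[1]<300 and abs(ce[0]-310)<40:
        P=plane(c5,np.argwhere(m)[:,::-1],.058)[:,:2]; vt=np.linalg.svd(P-P.mean(0))[2][0]; print("slot",st,P.mean(0).round(4),np.degrees(np.arctan2(vt[1]*np.sign(vt[0]),abs(vt[0]))).round(1))
E
```

```text
t: 13.3
eef_pos: [0.4974, -0.1454, 0.2687]
contact_force: [-0.0, -0.0, -0.1]
finger_gap: 0.999
gripper_force: 0.0
[[319.06222993 237.42670348]
 [319.06646842 209.66018718]]
t 13.35 at [ 0.4976 -0.145   0.269 ] yaw -180.0
shift [ 0.0006 -0.001  -0.001 ] turn [ 0.0015 -0.0009  0.    ]
[309 238  11  18  99] 0.16 [ 0.5036 -0.1497] -20.5
[309 238  11  18  99] 0.036 [ 0.5364 -0.1515] -20.5
slot [306 243   6   5  19] [0.6041 0.0763] 83.0
slot [296 253  11  17  78] [0.6223 0.0719] -11.1
```

View pics/w6.png

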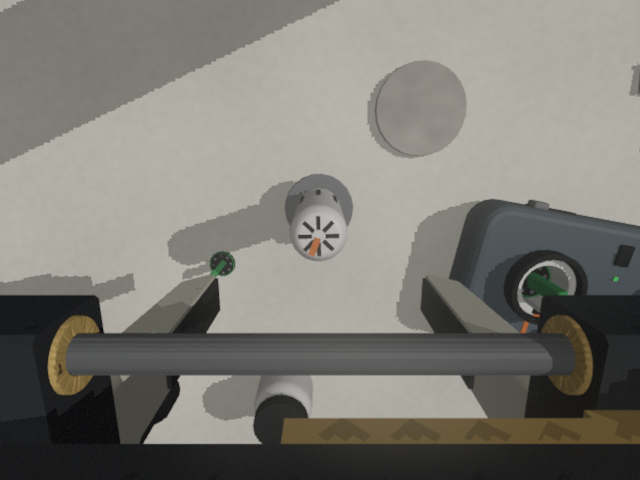

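The tube's top centre is at about (319,233), its flange at (319,208), and the stripe points to a key yaw of about -21°. I'll refine the centre, then descend.

```bash
python3 - <<'E'
from h import *
import pickle
s=pickle.load(open('s6.pkl','rb')); im=cv2.imread('pics/w6.png'); c=cam("wrist",s)
# central disc between slots/top circle: dark slots and white top
g=cv2.cvtColor(im,cv2.COLOR_BGR2GRAY)
d=np.zeros(g.shape,bool); d[212:256,294:345]=(g<90)[212:256,294:345]
uv=np.argwhere(d)[:,::-1]; r=np.hypot(*(uv-[319,236]).T); uv=uv[r<22]
x0,y0,w,h=cv2.boundingRect(uv.astype(np.int32)); print(x0,y0,w,h,"slots centre",plane(c,(x0+(w-1)/2,y0+(h-1)/2),.16))
f=np.zeros(g.shape,bool); f[170:215,280:358]=((g>75)&(g<125))[170:215,280:358]
print([ (st,int(np.median(g[m]))) for st,ce,m in blobs(f,100)])
# flange top outer edge vs floor: topmost rows per column
floor=g[165:200,:]
e=[]
for u in range(292,348):
    col=g[165:215,u].astype(int); k=np.argmin(np.diff(cv2.GaussianBlur(col.astype(np.float32),(1,3),0).ravel())); e.append((u,165+k+.5))
e=np.array(e); P=plane(c,e,.036); C,R=circle(P)
for _ in range(3):
    k=abs(np.hypot(*(P[:,:2]-C).T)-R)<.0015; C,R=circle(P[k])
print("flange",C,R,k.sum())
E
python3 -c "
from h import *
go((.4955,-.146,.14),180)"
```

```text
299 217 40 39 slots centre [[ 0.49592353 -0.14640909  0.16      ]]
[(array([ 284,  174,   69,   41, 1665], dtype=int32), 110)]
flange [ 0.49539134 -0.14724622] 0.03584284742355192 52
t 13.35 at [ 0.4976 -0.145   0.269 ] yaw -180.0
shift [ 0.0019 -0.0012  0.129 ] turn [ 0.0015 -0.0009  0.    ]
```

```bash
python3 -m creep '0.002 -0.0018 0.03 0 0 0 0; 0.002 -0.0018 0.06 0 0 0 0; 0.002 -0.0018 0.09 0 0 0 0; 0.002 -0.0018 0.12 0 0 0 0; 0.002 -0.0018 0.15 0 0 0 0; 0.002 -0.0018 0.17 0 0 0 0; 0.002 -0.0018 0.179 0 0 0 0; 0.002 -0.0018 0.179 0 0 0 0'|grep -v rot; python3 -m creep '0 0 0 0 0 0 0; 0 0 0 0 0 0 0; 0 0 0 0 0 0 255; 0 0 0 0 0 0 255; 0 0 0 0 0 0 255; 0 0 0 0 0 0 255; 0 0 0 0 0 0 255; 0 0 0 0 0 0 255'; 
```

```text
t: 14.15
eef_pos: [0.4951, -0.1465, 0.0896]
contact_force: [0.4, -0.1, 0.8]
finger_gap: 0.999
gripper_force: 0.0
t: 14.95
eef_pos: [0.4954, -0.1483, 0.0906]
tcp_rot: [[-1.0, 0.001, -0.0], [0.001, 1.0, 0.0], [0.0, 0.0, -1.0]]
contact_force: [0.3, -0.1, 0.3]
finger_gap: 0.535
gripper_force: 0.0
```

```bash
python3 -m creep '0 0 0 0 0 0 255; 0 0 0 0 0 0 255; 0 0 0 0 0 0 255; 0 0 0 0 0 0 255; 0 0 0 0 0 0 255; 0 0 -0.01 0 0 0 255; 0 0 -0.03 0 0 0 255; 0 0 -0.05 0 0 0 255'|grep -v rot; python3 -m creep '0 0 -0.03 0 0 0 255; 0 0 -0.06 0 0 0 255; 0 0 -0.09 0 0 0 255; 0 0 -0.12 0 0 0 255; 0 0 -0.12 0 0 0 255; 0 0 -0.12 0 0 0 255; 0 0 -0.12 0 0 0 255; 0 0 -0.12 0 0 0 255'; python3 -c "
from h import *
go((.572,.081,.26),191)"
```

```text
t: 15.75
eef_pos: [0.4949, -0.148, 0.1412]
contact_force: [-0.0, 0.3, -2.4]
finger_gap: 0.47
gripper_force: 30.0
t: 16.55
eef_pos: [0.4945, -0.1477, 0.2589]
tcp_rot: [[-1.0, 0.001, -0.003], [0.001, 1.0, 0.002], [0.003, 0.002, -1.0]]
contact_force: [-0.2, 0.8, -2.6]
finger_gap: 0.47
gripper_force: 30.0
t 16.55 at [ 0.4945 -0.1477  0.2589] yaw 179.95
shift [-0.0773  0.2288 -0.001 ] turn [ 0.002  -0.0029 -0.1928]
```

```bash
python3 -m creep '-0.014 0.04 0 0 0 -0.05 255; -0.028 0.08 0 0 0 -0.1 255; -0.042 0.12 0 0 0 -0.15 255; -0.056 0.16 0 0 0 -0.19 255; -0.07 0.2 0 0 0 -0.19 255; -0.077 0.229 0 0 0 -0.19 255; -0.077 0.229 0 0 0 -0.19 255; -0.077 0.229 0 0 0 -0.19 255'|grep -v rot; python3 - <<'E'
from h import *
import pickle
go((.572,.0812,.21),191)
s=arm.sense(); im=capture('wrist'); pickle.dump(s,open('s7.pkl','wb')); cv2.imwrite('pics/w7.png',im)
c=cam("wrist",s); h5=cv2.cvtColor(im,cv2.COLOR_BGR2HSV)
o=(h5[...,0]>3)&(h5[...,0]<18)&(h5[...,1]>130)&(h5[...,2]>90)
for st,ce,m in blobs(o,8):
    if ce[1]<420: print(st,ce.round(1))
sd=capture('side'); cv2.imwrite('pics/sd7.png',sd)
cv2.imwrite('pics/c7.png',np.hstack([cv2.resize(im,(560,420)),cv2.resize(sd[70:270,210:320],(231,420))]))
E
```

```text
t: 17.35
eef_pos: [0.572, 0.0813, 0.2592]
contact_force: [-0.2, -1.8, -2.2]
finger_gap: 0.469
gripper_force: 30.0
t 17.35 at [0.572  0.0813 0.2592] yaw -169.05
shift [-0.0001 -0.0001  0.0492] turn [ 0.0001 -0.0028 -0.0009]
[299 390  27  29 484] [312. 405.]
```

View pics/c7.png

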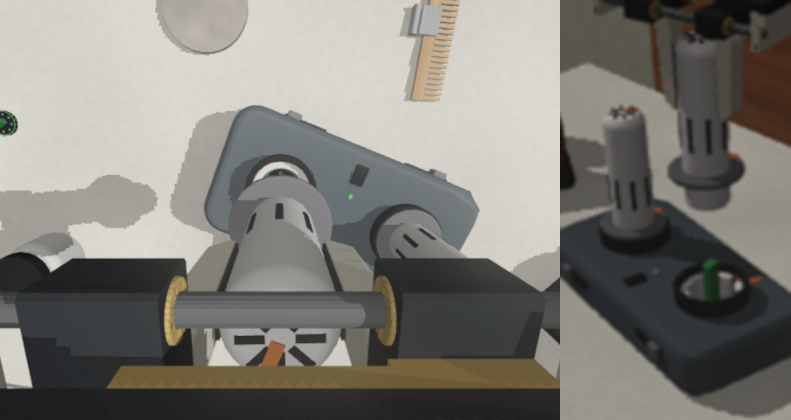

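```bash
python3 - <<'E'
from h import *
import pickle
s=pickle.load(open('s7.pkl','rb')); im=cv2.imread('pics/w7.png'); c=cam("wrist",s); h5=cv2.cvtColor(im,cv2.COLOR_BGR2HSV)
o=(h5[...,0]>3)&(h5[...,0]<18)&(h5[...,1]>130)&(h5[...,2]>90)
st,ce,m=[b for b in blobs(o,8) if abs(b[1][1]-405)<10][0]
P=plane(c,np.argwhere(m)[:,::-1],s["eef_pos"][2]+.07)[:,:2]; vt=np.linalg.svd(P-P.mean(0))[2][0]; print(P.mean(0),np.degrees(np.arctan2(vt[1]*np.sign(vt[0]),abs(vt[0]))))
print("dir from tcp",np.degrees(np.arctan2(*(P.mean(0)-s["eef_pos"][:2])[::-1])))
E
python3 -m creep '0 0 0.02 0 0 0 255; 0 0 0.04 0 0 0 255; 0 0 0.06 0 0 0 255; 0 0 0.075 0 0 0 255; 0 0 0.085 0 0 0 255; 0 0 0.092 0 0 0 255; 0 0 0.092 0 0 0 255; 0 0 0.092 0 0 0 255'|grep -v rot
```

```text
[0.57866421 0.08002275] -13.279819895785065
dir from tcp -10.669864278074886
t: 18.25
eef_pos: [0.573, 0.0804, 0.1692]
contact_force: [-0.2, 0.1, -2.6]
finger_gap: 0.47
gripper_force: 30.0
```

```bash
python3 -m creep '0.0005 0.0005 0.003 0 0 0 255; 0.0005 0.0005 0.006 0 0 0 255; 0.0005 0.0005 0.009 0 0 0 255; 0.0005 0.0005 0.012 0 0 0 255; 0.0005 0.0005 0.015 0 0 0 255; 0.0005 0.0005 0.017 0 0 0 255; 0.0005 0.0005 0.017 0 0 0 255; 0.0005 0.0005 0.017 0 0 0 255'|grep -v rot; python3 -c "
from h import *
go((.572,.0812,.146),191); print(arm.sense()['torque'])"
```

```text
t: 19.05
eef_pos: [0.572, 0.0811, 0.1516]
contact_force: [-0.1, -0.4, -1.8]
finger_gap: 0.472
gripper_force: 30.0
t 19.05 at [0.572  0.0811 0.1516] yaw -169.16
shift [0.     0.0001 0.0056] turn [ 0.     -0.0001 -0.0028]
[ 0.05955274  0.01483428 -0.01392989]
```

Free entry so far. Now down to the key level, 8 mm.

```bash
python3 -m creep '0 0 0.001 0 0 0 255; 0 0 0.002 0 0 0 255; 0 0 0.003 0 0 0 255; 0 0 0.004 0 0 0 255; 0 0 0.005 0 0 0 255; 0 0 0.006 0 0 0 255; 0 0 0.007 0 0 0 255; 0 0 0.008 0 0 0 255'|grep -v rot; python3 -c "
from h import *
go((.572,.0812,.146),191); print(arm.sense()['torque'])"
```

```text
t: 19.85
eef_pos: [0.572, 0.0811, 0.1436]
contact_force: [-0.1, -0.3, -2.8]
finger_gap: 0.469
gripper_force: 30.0
t 19.85 at [0.572  0.0811 0.1436] yaw -169.16
shift [-0.      0.0001 -0.0024] turn [-0.     -0.     -0.0028]
[0.01182505 0.03418344 0.00700599]
```

There's no resistance 17 mm deep, so the key is in the slot. Now I'll press the sleeve down.

```bash
python3 -m creep '0 0 0.0012 0 0 0 255; 0 0 0.0024 0 0 0 255; 0 0 0.0036 0 0 0 255; 0 0 0.0048 0 0 0 255; 0 0 0.006 0 0 0 255; 0 0 0.007 0 0 0 255; 0 0 0.008 0 0 0 255; 0 0 0.008 0 0 0 255'|grep -v rot; python3 -c "
from h import *
go((.572,.0812,.146),191); print(arm.sense()['torque'])"
```

```text
t: 20.65
eef_pos: [0.5721, 0.0812, 0.1362]
contact_force: [-2.6, 0.5, 5.9]
finger_gap: 0.469
gripper_force: 30.0
t 20.65 at [0.5721 0.0812 0.1362] yaw -169.15
shift [ 0.0001  0.     -0.0098] turn [-0.0001  0.0005 -0.0027]
[ 0.0556772   0.54659004 -0.0320221 ]
```

```bash
python3 -m creep '0 0 0.0005 0 0 0 255; 0 0 0.001 0 0 0 255; 0 0 0.0015 0 0 0 255; 0 0 0.002 0 0 0 255; 0 0 0.002 0 0 0 255; 0 0 0.002 0 0 0 255; 0 0 0.002 0 0 0 255; 0 0 0.002 0 0 0 255'|grep -v rot; python3 - <<'E'
from h import *
go((.572,.0812,.146),191)
sd=capture('side'); im=capture('wrist')
cv2.imwrite('pics/c8.png',np.hstack([cv2.resize(im,(500,375)),cv2.resize(sd[120:270,200:320],(300,375))]))
E
```

```text
t: 21.45
eef_pos: [0.5721, 0.0812, 0.1348]
contact_force: [-3.7, 0.3, 8.7]
finger_gap: 0.472
gripper_force: 30.0
t 21.45 at [0.5721 0.0812 0.1348] yaw -169.15
shift [ 0.0001  0.0001 -0.0112] turn [-0.0003  0.0009 -0.0027]
```

View pics/c8.png

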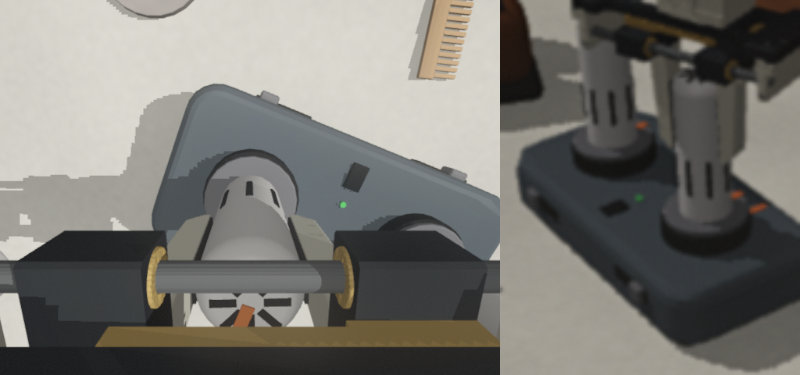

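The flange is on the sleeve and its mark lines up with the slot mark. The force rises at about 2 N/mm as the sleeve should, which puts the squeeze near 4 mm. I'm handing in.

```bash
python3 -c "
from bench import finish_job
print(finish_job())"
```

```text
the job is handed in; nothing more can be done
None
```

I handed the job in with the cartridge flat on the port's bottom and the tube keyed and held pressed down, squeezing the sleeve by about 4 of its 5 mm (estimated from push force and depth); no verdict was returned.

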